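# Fetch the black-stone jars from the gem carousel

## Task

Swing the gem cabinet's door wide open by its red post, and fetch out every jar with a black lid, turning the carousel by its red bar knob to bring each one to the window; stand them upright on the cork setting mat, wholly on it. When all are there, swing the door fully shut again; leave the white- and yellow-lidded jars in their pockets and do not disturb the hammer, the steel block or the mandrel.

Things in the scene. Friction and masses are not known exactly. Their poses are not given: they have to be found in the camera images.
- cabinet: Fixed clear-plastic dust cabinet, 284 x 284 mm, aluminium edges. Origin: on the turntable's axis at bench height; its -x points out through the window. The roof (top at 88 mm) covers all but the window, 170 mm wide (y +-85), from 50 to 140 mm out along -x, open to top and front once the door is away. Pick the pocket in mid-window from above, fingers closing along the cabinet's y.
- window (a point): Middle of the window, 95 mm from the axis along the cabinet's -x, at the height of the turntable's top face (22 mm above the bench): a pocket faces the window when its centre is at this point.
- turntable (a joint): Angle (rad, anticlockwise from above, reads 0 at the start wherever that is, limits +-6.3) of the wooden turntable, 125 mm radius. No detents; friction 0.08 N m holds it. Six pockets 60 degrees apart on a 95 mm radius, turned at random at the start; each a blue spot between four brass pins (6 mm thick, 18 mm high, 26 mm from its centre, none within 50 degrees of the tangent). It carries the jars round.
- knob_grip (a point): Grip point of the red bar knob that turns the turntable, on the axis above the roof, 128 mm above the bench. The bar is 56 mm long (along this point's x), 12 mm thick (its y); its top is 16 mm above this point, its underside 24 mm below. When a pocket faces the window the bar points at least 30 degrees away from it.
- door (a joint): Angle (rad) of the wrap-round clear door: 0 shut, 1.75 wide open, anticlockwise seen from above. Its upright pane (190 mm wide) closes the window's front, and a roof flap in one piece with it (top 94 mm above the bench) the window's top. Swinging, it sweeps 190 mm round the hinge down to 14 mm above the bench. It stays where left (friction 0.06 N m).
- door_handle (a point): Grip point on the door's red upright round handle post (16 mm diameter), on the flap near the door's free edge; 126 mm above the bench; the post's top is 20 mm above this point and the flap's top 32 mm below it.
- door_hinge (a point): A point on the door's upright hinge axis, at handle height. The handle moves about it on a circle of 166 mm radius.
- mat: The flat setting mat, cork with a green border, 180 mm (its x) x 280 mm (its y), 6 mm thick, fixed to the bench. Origin: centre of its underside; the jars stand at 6 mm above it.
- hammer: Bystander: a hammer lying on the bench, about 220 mm long. Leave it alone.
- bench_block: Bystander: a dark steel bench block, 75 x 75 x 22 mm. Leave it alone.
- mandrel: Bystander: a ring mandrel lying on the bench, 200 mm long, 26 mm thick. Leave it alone.
- black_a: A clear round gem jar, 42 mm diameter and 40 mm high, with a black lid of the same diameter (its top 13 mm); about 60 g. Origin: centre of its underside, z up along the jar. At the start it stands in one of the turntable's six pockets. Two to four black-lidded jars are present. Wanted on the mat.
- black_b: A clear round gem jar, 42 mm diameter and 40 mm high, with a black lid of the same diameter (its top 13 mm); about 60 g. Origin: centre of its underside, z up along the jar. At the start it stands in one of the turntable's six pockets. Two to four black-lidded jars are present. Wanted on the mat.
- black_c: A clear round gem jar, 42 mm diameter and 40 mm high, with a black lid of the same diameter (its top 13 mm); about 60 g. Origin: centre of its underside, z up along the jar. At the start it stands in one of the turntable's six pockets. Two to four black-lidded jars are present. Wanted on the mat.
- black_d: A clear round gem jar, 42 mm diameter and 40 mm high, with a black lid of the same diameter (its top 13 mm); about 60 g. Origin: centre of its underside, z up along the jar. At the start it stands in one of the turntable's six pockets. Two to four black-lidded jars are present. Wanted on the mat.
- white: A clear round gem jar, 42 mm diameter and 40 mm high, with a white lid of the same diameter (its top 13 mm); about 60 g. Origin: centre of its underside, z up along the jar. At the start it stands in one of the turntable's six pockets. Not wanted: it stays in its pocket.
- yellow: A clear round gem jar, 42 mm diameter and 40 mm high, with a yellow lid of the same diameter (its top 13 mm); about 60 g. Origin: centre of its underside, z up along the jar. At the start it stands in one of the turntable's six pockets. Not wanted: it stays in its pocket.

How it is judged:
By the outcome, as a careful person would: the job done as asked, in the order asked, and still so for the second after the job is handed in, with the robot touching nothing.
Of black_a, black_b, black_c, black_d only 2 to 4 are there at a start; the rules pass over those that are not, and their reading is None.
At some moment in a run one of black_a, black_b, black_c, black_d may be knocked a few centimetres aside while the robot is not near it.
It also fails if it takes over 210 s, if anything falls off the work surface, if the arm or the gripper's body presses on something with over 40 N, if the wrist force passes 120 N, or if a joint passes its speed limit or range.

## Robot

A 7-joint arm with a two-finger parallel gripper is mounted at the origin on the work surface. World frame = base frame: x ahead of the robot, y to its left, z up, the work surface at z = 0. Lengths are in m, angles in rad, forces in N, time in s.
With the tool pointing down it reaches from about 0.425 to 0.875 m from the base axis. Payload 8.4 kg.
Tool frame: the origin (TCP) lies between the finger pads; the fingertips stand 11 mm ahead of it and the grasp point (between the pads) lies 8 mm behind it; z points along the fingers, y is the line along which they close (so a half turn about z gives the same grasp; the last joint's range is limited). The gripper opens to 85 mm and grips with 20 to 120 N. Pads are 22 mm wide; open, the fingers measure 114 mm over their backs; the gripper's body (76 mm by 85 mm) begins 54 mm behind the grasp point. The pads swing forward as they close: fully open they stand 13 mm farther back than shut.
Start: joints at [-1.436, 0.333, 0.04, 1.465, -0.013, 1.343, -0.059], TCP at [0.151, 0.632, 0.242] pointing down, gripper open.
Joint ranges: [-2.58, 2.58], [-0.38, 2.09], [-1.3, 1.39], [0.25, 2.4], [-1.5, 4.64], [0.08, 2.09], [-2.65, 2.65]. Speed limits (rad/s): [2.22, 2.22, 2.79, 2.79, 3.14, 3.14, 3.14].

## Interface

Orientations are given as [roll, pitch, yaw] about the fixed x, y, z axes, in that order (R = Rz(yaw) Ry(pitch) Rx(roll)).
In Python, from bench import manip, solver, telemetry, vision, ticket gives the robot as it stands. The module is installed in compiled form; this text tells all that it offers. Calls block until the motion is done:
- manip.move_pose(position, orientation): joint-space move of the TCP to a pose.
- manip.line_to(position, vel=0.15, attitude=None): straight line of the TCP; attitude=None keeps the orientation; vel is the mean speed in m/s.
- manip.move_j(angles): joint-space move.
- manip.ungrasp() and manip.grasp(grip_force=None): open the fingers fully, or close them until they stop; grip_force is the grip in N (None keeps the last).
- manip.dwell(seconds).
- solver.ik(position, orientation): joint angles nearest the present ones, or None.
- telemetry.read_state(): the state.
- vision.camera(name): name is "scene" or "top"; returns a dict with "frame" (384x512x3 uint8, red, green, blue), "vertical_fov" (degrees; the focal length in pixels is half the picture's height over the tangent of half this angle, whatever the lens; pixels are square), "cx", "cy" (the principal point, pixels), "dist_coeffs" ([k1, k2, p1, p2, k3] as OpenCV has them; the pictures are not rectified), "extrinsics" (4x4, takes a point from world to camera coordinates). Camera axes: x right, y up, looking along -z (the intrinsics and any distortion apply to the point x, -y, -z); pixel columns grow to the right and rows downward; lengths in m; the calibration is good to about 2 mm. A picture is of the moment at which its call begins. There is no depth.
A pose or a line that the arm cannot do raises manip.IKError and nothing moves.
- ticket.close_job(): hands the job in; it is judged then, once.
Trained networks look in the newest picture that a camera, given by its name, has taken for a name from the list of things; names that differ only in an ending like _2 or _b are one class to them, and where a whole thing is asked for, a point or a joint stands for the part that bears it (a point fixed in the world has none). Each returns a list of dicts, best first, with "p" (0 to 1); they miss things now and then, are a little off and sometimes report something else, mostly with a low value. They report only what shows in the picture. A call takes as long as a camera call.
- vision.silhouettes(camera, query): "mask" (384x512 bool, what is visible of it) and "uv" ([column, row] in pixels, amid what is visible of it).
The state is a dict: "time_s": time; "joint_pos": joint angles; "qd": joint speeds; "tau": joint torques, N m; "tcp_pos": TCP position; "tool_rot": TCP orientation; "force": force on the tool from outside, world axes, zero at the start; "wrist_torque": the same for the moment, N m; "grip_width": opening from 0.0 (shut) to 1.0 (fully open); "grasp_force": force on a finger pad.
Only numpy, scipy, OpenCV 4.12 (cv2) and the standard library are available. Lean on these libraries where they do the work, as an engineer would, in place of code of your own. Each camera call takes 0.05 s, during which the arm holds its last target. There are 200 camera calls.

## Working session

There is one attempt and no reset: what is moved stays moved. The work goes in short steps, each a Python script; the robot and the scene stay as the last script left them, time stands still between calls to the robot, and variables do not carry over. Pictures are saved under pics/ and viewed, at most 14 in all, crops included, and the job is handed in when it is done.

```bash
mkdir -p pics; ls; python3 - <<'E'
from bench import manip, solver, telemetry, vision, ticket
import cv2, numpy as np
for n in("scene","top"):
    c=vision.camera(n); cv2.imwrite(f"pics/{n}0.png",cv2.cvtColor(c["frame"],cv2.COLOR_RGB2BGR))
    E=np.array(c["extrinsics"]);print(n,c["vertical_fov"],c["cx"],c["cy"],c["dist_coeffs"],-E[:3,:3].T@E[:3,3]);print(E.round(3))
s=telemetry.read_state();print(s)
E
```

```text
pics
scene 57.757627684585735 257.89521636854386 187.25922284846936 [-0.05757222  0.          0.          0.          0.        ] [ 1.16178982 -0.33683583  0.97310353]
[[ 0.477  0.879 -0.017 -0.242]
 [-0.669  0.376  0.641  0.281]
 [ 0.569 -0.294  0.768 -1.508]
 [ 0.     0.     0.     1.   ]]
top 56.31921806779852 257.6477584631833 200.30585320911973 [0.00341575 0.         0.         0.         0.        ] [ 0.44857922 -0.02333963  1.06666819]
[[-0.015 -1.    -0.027  0.012]
 [ 0.995 -0.018  0.103 -0.556]
 [-0.103 -0.025  0.994 -1.015]
 [ 0.     0.     0.     1.   ]]
{'time_s': 0.1, 'joint_pos': array([-1.43617251,  0.33382486,  0.03988543,  1.46619127, -0.01340247,
        1.34329878, -0.05849428]), 'qd': array([-0.00110235, -0.00382695,  0.0004649 , -0.00201804,  0.00187556,
        0.0003888 ,  0.0007982 ]), 'tau': array([ 4.91743558e-03, -6.60008240e+01,  1.37112100e+00, -4.06469500e+01,
        1.72786962e-02,  8.93096847e-03,  1.55324210e-05]), 'tcp_pos': array([0.15054173, 0.63191556, 0.24151618]), 'tool_rot': array([-3.14013977e+00,  9.81337445e-05,  2.90774690e+00]), 'force': array([ 0.21888771,  0.22878556, -0.04188466]), 'wrist_torque': array([-0.0084657 ,  0.02172253, -0.04880207]), 'grasp_force': 0.0, 'grip_width': 1.003720481737866}
```

View pics/scene0.png

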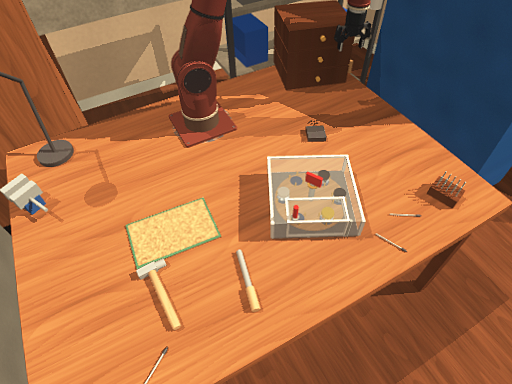

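View pics/top0.png

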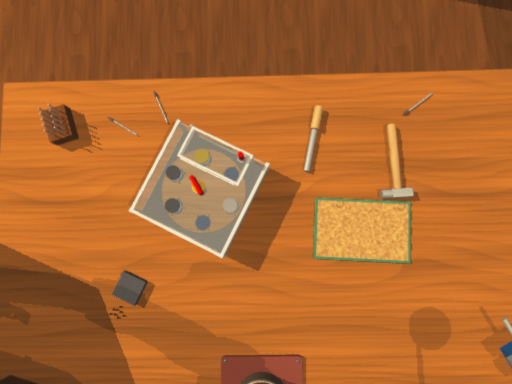

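The scene view shows the cabinet at about (315,195) with the red knob at (314,180), the post at (296,211), and the mat at (172,232). In the top view the cabinet centres near (200,187), with the window facing up and right. The yellow lid is at (203,157), white at (231,205), the post at (240,155) and the mat at (362,230).

```bash
cat > h.py <<'E'
from bench import manip, solver, telemetry, vision, ticket
import cv2, numpy as np
from scipy.optimize import least_squares
def cam(n):
    c=vision.camera(n); h=c["frame"].shape[0]; f=h/2/np.tan(np.radians(c["vertical_fov"])/2)
    c["K"]=np.array([[f,0,c["cx"]],[0,f,c["cy"]],[0,0,1]]); c["D"]=np.array(c["dist_coeffs"],float)
    M=np.diag([1,-1,-1,1.])@np.array(c["extrinsics"]); c["R"],c["t"]=M[:3,:3],M[:3,3]; return c
def proj(c,P):
    return cv2.projectPoints(np.atleast_2d(np.asarray(P,float)),cv2.Rodrigues(c["R"])[0],c["t"],c["K"],c["D"])[0][:,0]
def ray(c,uv):
    x=cv2.undistortPoints(np.array([[uv]],float),c["K"],c["D"])[0,0]
    return -c["R"].T@c["t"], c["R"].T@np.array([x[0],x[1],1])
def onz(c,uv,z):
    o,d=ray(c,uv); return o+d*(z-o[2])/d[2]
def tri(cs,uvs):
    x0=onz(cs[0],uvs[0],.1)
    r=least_squares(lambda X:np.concatenate([proj(c,X)[0]-u for c,u in zip(cs,uvs)]),x0); return r.x,np.abs(r.fun).max()
def save(c,name,box=None,k=1):
    f=c["frame"]
    if box: f=f[box[1]:box[3],box[0]:box[2]]
    cv2.imwrite("pics/"+name,cv2.cvtColor(cv2.resize(f,None,fx=k,fy=k,interpolation=cv2.INTER_CUBIC),cv2.COLOR_RGB2BGR))
E
python3 - <<'E'
from h import *
np.set_printoptions(precision=4,suppress=True)
cs={n:cam(n) for n in("scene","top")}
a=cs["top"]["frame"][110:265,120:280];b=cs["scene"]["frame"][140:250,255:375]
im=np.hstack([cv2.resize(a,(413,400),interpolation=cv2.INTER_CUBIC),cv2.resize(b,(387,400),interpolation=cv2.INTER_CUBIC)])
cv2.imwrite("pics/zoom.png",im[:,:,::-1])
for q in["cabinet","turntable","knob_grip","door","door_handle","mat","black_a","white","yellow","hammer","bench_block","mandrel"]:
    for n in cs:
        for d in vision.silhouettes(n,q)[:6]:
            m=d["mask"];ys,xs=np.nonzero(m)
            print(q,n,round(d["p"],2),np.round(d["uv"],1),len(xs),(xs.min(),xs.max(),ys.min(),ys.max()))
E
```

```text
cabinet scene 0.72 [312.5 201.3] 7037 (np.int64(267), np.int64(364), np.int64(155), np.int64(238))
cabinet scene 0.5 [317.2 216.7] 2404 (np.int64(285), np.int64(351), np.int64(197), np.int64(236))
cabinet top 0.86 [201.8 192.2] 10824 (np.int64(130), np.int64(268), np.int64(121), np.int64(257))
turntable scene 0.45 [311.6 179. ] 218 (np.int64(305), np.int64(321), np.int64(172), np.int64(188))
turntable top 0.61 [197.6 186.5] 176 (np.int64(189), np.int64(204), np.int64(175), np.int64(195))
knob_grip scene 0.53 [316.3 180.1] 182 (np.int64(306), np.int64(321), np.int64(173), np.int64(188))
knob_grip top 0.54 [217.  155.7] 2366 (np.int64(178), np.int64(251), np.int64(126), np.int64(185))
knob_grip top 0.53 [195.7 185.2] 173 (np.int64(190), np.int64(204), np.int64(176), np.int64(195))
door scene 0.69 [316.6 215.6] 2398 (np.int64(285), np.int64(351), np.int64(198), np.int64(237))
door top 0.67 [215.4 154.4] 2314 (np.int64(178), np.int64(252), np.int64(125), np.int64(184))
door_handle scene 0.97 [318.4 216.5] 2414 (np.int64(285), np.int64(352), np.int64(197), np.int64(236))
door_handle top 0
[... 259 characters left out ...]
.int64(263))
yellow top 0.5 [205.  188.6] 10706 (np.int64(130), np.int64(268), np.int64(121), np.int64(256))
hammer scene 0.59 [161.1 285.7] 819 (np.int64(137), np.int64(179), np.int64(259), np.int64(329))
bench_block scene 0.86 [315.6 129.8] 291 (np.int64(306), np.int64(325), np.int64(126), np.int64(141))
bench_block top 0.96 [129.4 289.9] 741 (np.int64(113), np.int64(145), np.int64(271), np.int64(304))
mandrel scene 0.75 [243.4 284.8] 450 (np.int64(237), np.int64(259), np.int64(251), np.int64(311))
mandrel scene 0.67 [309.  202.2] 7245 (np.int64(266), np.int64(365), np.int64(154), np.int64(239))
mandrel top 0.66 [314.2 134.2] 516 (np.int64(304), np.int64(323), np.int64(105), np.int64(171))
```

View pics/zoom.png

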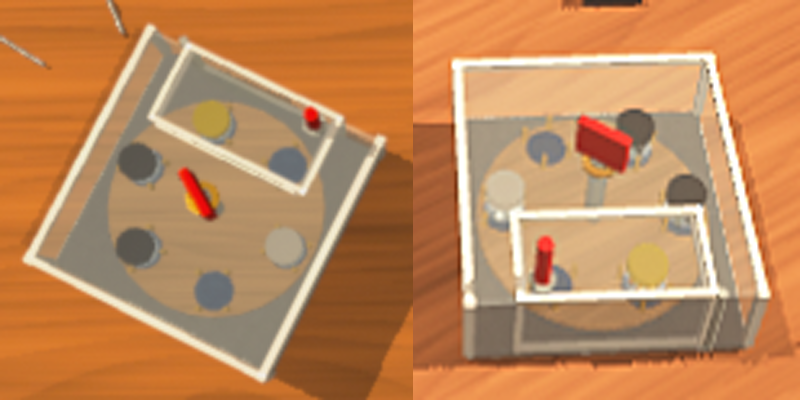

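The zoom shows two black lids at crop (139,162) and (138,245), yellow at (212,120) and white at (285,247). The spots at (288,163) and (213,290) are empty. The door post is at (312,118), at the right end of the window, so the hinge is at the left end.

```bash
cat >> h.py <<'E'
def red(c,center,r=14):
    f=c["frame"].astype(int); m=(f[...,0]>120)&(f[...,1]<60)&(f[...,2]<60)
    ys,xs=np.nonzero(m); k=np.hypot(xs-center[0],ys-center[1])<r; return np.c_[xs[k],ys[k]].astype(float)
th=np.linspace(0,2*np.pi,48,endpoint=False); U=np.c_[np.cos(th),np.sin(th)]
sup=lambda p:(p@U.T).max(0)
E
python3 - <<'E'
from h import *
np.set_printoptions(precision=4,suppress=True)
C=[cam("scene"),cam("top")]
ms=[]
for c,n in zip(C,("scene","top")):
    d=vision.silhouettes(n,"cabinet")[0]; ys,xs=np.nonzero(d["mask"]); ms.append(sup(np.c_[xs,ys].astype(float)))
def box(p):
    R=np.array([[np.cos(p[2]),-np.sin(p[2])],[np.sin(p[2]),np.cos(p[2])]])
    q=np.array([[a,b] for a in(-1,1) for b in(-1,1)])*.142@R.T+p[:2]
    return np.array([[*v,z] for v in q for z in(0,p[3])])
r=least_squares(lambda p:np.concatenate([sup(proj(c,box(p)))-m for c,m in zip(C,ms)]),[.55,.17,2.65,.088],loss="soft_l1")
print("cab x y yaw h",r.x,np.abs(r.fun).mean())
# knob box and handle cylinder via support fn of red pixels
kn=[red(C[0],(314,180)),red(C[1],(197,185))]; ha=[red(C[0],(296,211)),red(C[1],(240,155))]
print([len(k) for k in kn+ha])
def kb(p):
    R=np.array([[np.cos(p[3]),-np.sin(p[3])],[np.sin(p[3]),np.cos(p[3])]])
    q=np.array([[a*.028,b*.006] for a in(-1,1) for b in(-1,1)])@R.T+p[:2]
    return np.array([[*v,p[2]+z] for v in q for z in(-.024,.016)])
for s in(-.6,.6,1.2,0):
    k=least_squares(lambda p:np.concatenate([sup(proj(c,kb(p)))-sup(m) for c,m in zip(C,kn)]),[*r.x[:2],.128,s],loss="soft_l1"); print("knob",k.x,np.abs(k.fun).mean())
a=np.linspace(0,6.28,12)
def hc(p): return np.array([[p[0]+.008*np.cos(t),p[1]+.008*np.sin(t),p[2]+z] for t in a for z in(-.025,.02)])
h=least_squares(lambda p:np.concatenate([sup(proj(c,hc(p)))-sup(m) for c,m in zip(C,ha)]),[.62,.09,.126],loss="soft_l1");print("handle",h.x,np.abs(h.fun).mean())
y=r.x[2];R=np.array([[np.cos(y),-np.sin(y)],[np.sin(y),np.cos(y)]]);print("handle in cab",R.T@(h.x[:2]-r.x[:2]), "knob in cab",R.T@(k.x[:2]-r.x[:2]))
# lids at z .062
for n,u in dict(yellow=(212,120),b1=(139,162),b2=(138,245),white=(285,247)).items():
    p=onz(C[1],(120+u[0]/2.58,110+u[1]/2.58),.062)[:2]; q=R.T@(p-k.x[:2]); print(n,p,q,np.hypot(*q),np.degrees(np.arctan2(q[1],q[0])))
for n,u in dict(e1=(288,163),e2=(213,290)).items():
    p=onz(C[1],(120+u[0]/2.58,110+u[1]/2.58),.022)[:2]; q=R.T@(p-k.x[:2]); print(n,p,q,np.hypot(*q),np.degrees(np.arctan2(q[1],q[0])))
b=tri(C,[(255+685/3.225,140+188/3.636),(120+139/2.58,110+162/2.58)]);print("b1 lid tri",b)
b=tri(C,[(255+634/3.225-413/3.225,140+124/3.636),(120+138/2.58,110+245/2.58)]);print("b2 lid tri",b)
d=vision.silhouettes("top","mat")[0]["mask"]; rc=cv2.minAreaRect(np.argwhere(d)[:,::-1].astype(np.float32)); 
print("mat",[onz(C[1],u,.006)[:2] for u in cv2.boxPoints(rc)])
E
```

```text
cab x y yaw h [0.5896 0.1624 2.6701 0.0914] 0.7528692602770541
[120, 88, 40, 22]
knob [0.5884 0.1642 0.1221 0.3778] 1.661201349541748
knob [0.5884 0.1642 0.1221 0.3778] 1.6612015046134923
knob [0.5884 0.1642 0.1221 0.3778] 1.6612014888175402
knob [0.5884 0.1642 0.1221 0.3778] 1.6612014564594866
handle [0.6682 0.0444 0.121 ] 1.3548680532078334
handle in cab [-0.1236  0.0695] knob in cab [ 0.0019 -0.001 ]
yellow [0.6817 0.1592] [-0.0854 -0.0379] 0.0934059163429637 -156.0478766518529
b1 [0.636  0.2404] [-0.0078 -0.0895] 0.08983671970494933 -95.01253380233915
b2 [0.5438 0.2407] [ 0.0745 -0.0478] 0.08853706593225018 -32.70524018789083
white [0.5387 0.0791] [0.0056 0.0984] 0.09860080514547824 86.74250923981471
e1 [0.6389 0.079 ] [-0.0837  0.053 ] 0.09907951594411372 147.64755110236197
e2 [0.4948 0.1652] [0.0838 0.0416] 0.09356665718052842 26.38889600571958
b1 lid tri (array([ 0.76  ,  0.4528, -0.0672]), np.float64(67.32613008767015))
b2 lid tri (array([0.5444, 0.2421, 0.0598]), np.float64(0.41406723558600333))
mat [array([ 0.384 , -0.1527]), array([ 0.5677, -0.1665]), array([ 0.5501, -0.448 ]), array([ 0.3683, -0.4294])]
```

```bash
cat > m.py <<'E'
from h import *
np.set_printoptions(precision=4,suppress=True)
def red(c,center,r=15):
    f=c["frame"].astype(int); m=(f[...,0]>90)&(f[...,0]>2.4*f[...,1])&(f[...,0]>2.4*f[...,2])
    ys,xs=np.nonzero(m); k=np.hypot(xs-center[0],ys-center[1])<r; return np.c_[xs[k],ys[k]].astype(float)
def rot(y): return np.array([[np.cos(y),-np.sin(y)],[np.sin(y),np.cos(y)]])
def kb(p):
    q=np.array([[a*.028,b*.006] for a in(-1,1) for b in(-1,1)])@rot(p[3]).T+p[:2]
    return np.array([[*v,p[2]+z] for v in q for z in(-.024,.016)])
a=np.linspace(0,6.28,12)
def hc(p): return np.array([[p[0]+.008*np.cos(t),p[1]+.008*np.sin(t),p[2]+z] for t in a for z in(-.028,.02)])
def fit(C,model,pts,x0): 
    r=least_squares(lambda p:np.concatenate([sup(proj(c,model(p)))-sup(m) for c,m in zip(C,pts)]),x0,loss="soft_l1"); return r.x,np.abs(r.fun).mean()
E
python3 - <<'E'
from m import *
C=[cam("scene"),cam("top")]
kn=[red(C[0],(314,180)),red(C[1],(197,185))]; ha=[red(C[0],(296,211),10),red(C[1],(240,155),8)]
print([len(k) for k in kn+ha],[(k.min(0),k.max(0)) for k in kn+ha])
for s in(-1,.4,1): print("knob",fit(C,kb,kn,[.59,.163,.128,s]))
print("handle",fit(C,hc,ha,[.668,.044,.126]))
S=lambda u,v:(255+(u-413)/3.225,140+v/3.636); T=lambda u,v:(120+u/2.58,110+v/2.58)
L=dict(b1=(S(686,187),T(139,162)),b2=(S(634,122),T(138,245)),y=(S(648,260),T(212,119)),w=(S(505,187),T(285,247)))
for n in L: print(n,tri(C,L[n]))
o=dict(y=0,b1=1,b2=2,e2=3,w=4,e1=5)
def f(p):
    r=[]
    for n in L:
        g=p[2]+np.pi/3*o[n]; P=[p[0]+.095*np.cos(g),p[1]+.095*np.sin(g),.062]
        r+=[proj(c,P)[0]-u for c,u in zip(C,L[n])]
    for n,c,u in(("e1",C[1],T(288,163)),("e2",C[1],T(213,290)),("e2",C[0],S(545,148))):
        g=p[2]+np.pi/3*o[n]; r.append(proj(c,[p[0]+.095*np.cos(g),p[1]+.095*np.sin(g),.022])[0]-u)
    return np.concatenate(r)
r=least_squares(f,[.588,.163,0.1]);print("axis,phase(yellow)",r.x,r.fun.round(1))
E
```

```text
[157, 106, 52, 34] [(array([306., 172.]), array([322., 186.])), (array([189., 175.]), array([202., 194.])), (array([293., 205.]), array([298., 217.])), (array([238., 152.]), array([243., 159.]))]
knob (array([ 0.5906,  0.1647,  0.127 , -1.0243]), np.float64(3.8372686894798798))
knob (array([0.5895, 0.1643, 0.1258, 0.4548]), np.float64(1.3366763743761265))
knob (array([0.5895, 0.1643, 0.1258, 0.4548]), np.float64(1.3366796893114163))
handle (array([0.668 , 0.0443, 0.1247]), np.float64(0.9262143894983105))
b1 (array([0.6367, 0.2417, 0.062 ]), np.float64(0.6026252188893295))
b2 (array([0.5442, 0.2415, 0.0628]), np.float64(0.48739899254366037))
y (array([0.6839, 0.1606, 0.0592]), np.float64(0.35829815542103916))
w (array([0.5397, 0.0806, 0.0555]), np.float64(0.42475622317914485))
axis,phase(yellow) [ 0.5897  0.1609 -0.0121] [-0.1  0.4 -0.8 -0.7 -0.2 -0.2 -1.1  0.2 -0.3 -0.2 -0.2 -0.7 -0.5 -0.7
 -0.1 -0.9  0.3  0.9  1.1  0.  -0.3 -0.3]
```

```bash
cat >> m.py <<'E'
from scipy.spatial.transform import Rotation as Ro
AX=np.array([.5897,.1622]); CY=2.670; HI=np.array([.7592,.1824]); WA=CY-np.pi
WIN=AX+.095*np.array([np.cos(WA),np.sin(WA)])
def att(az,tilt=0,s=1):
    z=np.array([np.sin(tilt)*np.cos(az),np.sin(tilt)*np.sin(az),-np.cos(tilt)]); y=s*np.array([-np.sin(az),np.cos(az),0])
    M=np.c_[np.cross(y,z),y,z]; return M,Ro.from_matrix(M).as_euler("xyz")
def tcp(G,M): return np.asarray(G,float)+.008*M[:,2]
def door(th,tilt,s,z=.126,az=.13):
    g=-2.155+th; M,e=att(az,tilt,s); return tcp([HI[0]+.166*np.cos(g),HI[1]+.166*np.sin(g),z],M),e
def st(): 
    s=telemetry.read_state(); print("t",round(s["time_s"],1),"tcp",s["tcp_pos"],"F",s["force"],"gw",round(s["grip_width"],3),"gf",round(s["grasp_force"],1)); return s
E
python3 - <<'E'
from m import *
for s in(1,-1):
    for th in np.arange(0,1.76,.35):
        print(s,round(th,2),[(t,None if (q:=solver.ik(*door(th,np.radians(t),s))) is None else q.round(2)) for t in((0,20) if th<.5 else (0,20,30,40))])
for p in np.arange(0,2*np.pi,.5):
    q=solver.ik([*AX,.12],att(p)[1]); print("knob yaw",p,None if q is None else q.round(2))
print(solver.ik([*WIN,.042],att(CY)[1]),solver.ik([*WIN,.042],att(CY,0,-1)[1]))
E
```

```text
1 0.0 [(0, array([-0.63,  0.54,  0.69,  1.58, -0.36,  1.15,  1.84])), (20, array([-0.75,  0.32,  0.73,  1.9 , -0.36,  0.68,  1.86]))]
1 0.35 [(0, array([-0.56,  0.65,  0.71,  1.44, -0.44,  1.22,  1.9 ])), (20, array([-0.68,  0.44,  0.76,  1.77, -0.51,  0.74,  2.  ]))]
1 0.7 [(0, array([-0.47,  0.76,  0.68,  1.25, -0.47,  1.29,  1.9 ])), (20, array([-0.58,  0.54,  0.69,  1.62, -0.54,  0.79,  2.01])), (30, array([-0.44,  0.42,  0.46,  1.77, -0.47,  0.5 ,  2.  ])), (40, array([-0.16,  0.35,  0.12,  1.9 , -0.42,  0.21,  2.01]))]
1 1.05 [(0, array([-0.39,  0.86,  0.61,  1.04, -0.46,  1.36,  1.84])), (20, array([-0.48,  0.63,  0.58,  1.46, -0.48,  0.83,  1.93])), (30, array([-0.42,  0.52,  0.45,  1.63, -0.47,  0.55,  1.96])), (40, array([-0.18,  0.45,  0.13,  1.77, -0.34,  0.25,  1.91]))]
1 1.4 [(0, array([-0.34,  0.96,  0.53,  0.82, -0.43,  1.44,  1.74])), (20, array([-0.43,  0.7 ,  0.48,  1.31, -0.42,  0.87,  1.82])), (30, array([-0.34,  0.59,  0.3 ,  1.49, -0.3 ,  0.58,  1.78])), (40, array([-0.17,  0.53,  0.05,  1.64, -0.09,  0.28,  1.65]))]
1 1.75 [(0, array([-0.31,  1.06,  0.46,  0.6
[... 1700 characters left out ...]
5  1.09  2.35]
knob yaw 1.5 [ 0.47  0.6  -1.1   1.66  0.56  1.23  2.32]
knob yaw 2.0 [-1.21  0.65  1.22  1.75 -0.65  1.22 -2.53]
knob yaw 2.5 [-1.21  0.65  1.22  1.75 -0.65  1.22 -2.03]
knob yaw 3.0 [-0.92  0.42  0.74  1.74 -0.31  1.11 -1.8 ]
knob yaw 3.5 [-0.88  0.41  0.68  1.73 -0.29  1.1  -1.32]
knob yaw 4.0 [-0.87  0.41  0.67  1.73 -0.28  1.1  -0.83]
knob yaw 4.5 [-0.85  0.4   0.64  1.73 -0.26  1.1  -0.34]
knob yaw 5.0 [-0.83  0.39  0.61  1.73 -0.25  1.1   0.15]
knob yaw 5.5 [-0.8   0.39  0.57  1.73 -0.23  1.09  0.63]
knob yaw 6.0 [-0.77  0.38  0.54  1.73 -0.22  1.09  1.12]
[-0.9917  0.9433  1.2039  1.6093 -0.9199  1.2527 -1.6531] [-0.6265  0.6157  0.5379  1.5915 -0.3519  1.0324  1.112 ]
```

```bash
python3 - <<'E'
from m import *
p,e=door(0,0,1); manip.move_pose([p[0],p[1],.26],e); manip.line_to(p,.12); st()
manip.grasp(30); s=st()
for th in np.arange(.0875,1.751,.0875):
    p,e=door(th,0,1); manip.line_to(p,.15,e); s=telemetry.read_state(); print(round(th,2),s["force"],round(s["grip_width"],3))
    if np.linalg.norm(s["force"])>35: print("STOP");break
st(); c=cam("scene"); save(c,"open.png",(230,100,430,260),4)
E
```

```text
t 5.8 tcp [0.6682 0.0439 0.1189] F [-0.3741 -0.9968 -0.6297] gw 1.0 gf 0.0
t 6.5 tcp [0.6678 0.0433 0.1182] F [-0.149  -2.7051  1.9423] gw 0.177 gf 30.0
0.09 [-1.3068 -2.8593  2.932 ] 0.176
0.18 [-1.134  -2.7789  3.3152] 0.179
0.26 [-1.3366 -2.7466  3.8447] 0.179
0.35 [ 0.0882 -2.5202  3.7126] 0.177
0.44 [-0.987 -3.709  4.492] 0.177
0.52 [-0.578  -3.3524  4.166 ] 0.178
0.61 [-0.9379 -5.2338  4.5113] 0.179
0.7 [ 0.0008 -4.463   4.633 ] 0.177
0.79 [ 1.6525 -6.1377  2.9257] 0.173
0.88 [ 1.9424 -6.5635  3.7052] 0.181
0.96 [ 1.7785 -8.2191  1.6849] 0.176
1.05 [ 4.0936 -9.6624  3.1274] 0.18
1.14 [  5.657  -11.8683   1.5127] 0.175
1.22 [  8.4767 -13.0247   1.2458] 0.178
1.31 [ 10.9057 -14.7241   0.1678] 0.172
1.4 [ 13.9745 -17.9627  -0.9458] 0.174
1.49 [ 20.3266 -18.7852  -1.8178] 0.173
1.57 [ 25.2251 -19.4903  -3.7349] 0.175
1.66 [ 27.9038 -18.0823  -4.5951] 0.171
1.75 [ 31.2667 -15.0442  -4.6437] 0.174
STOP
t 11.5 tcp [0.9167 0.1114 0.1183] F [ 31.2667 -15.0442  -4.6437] gw 0.174 gf 32.3
```

View pics/open.png

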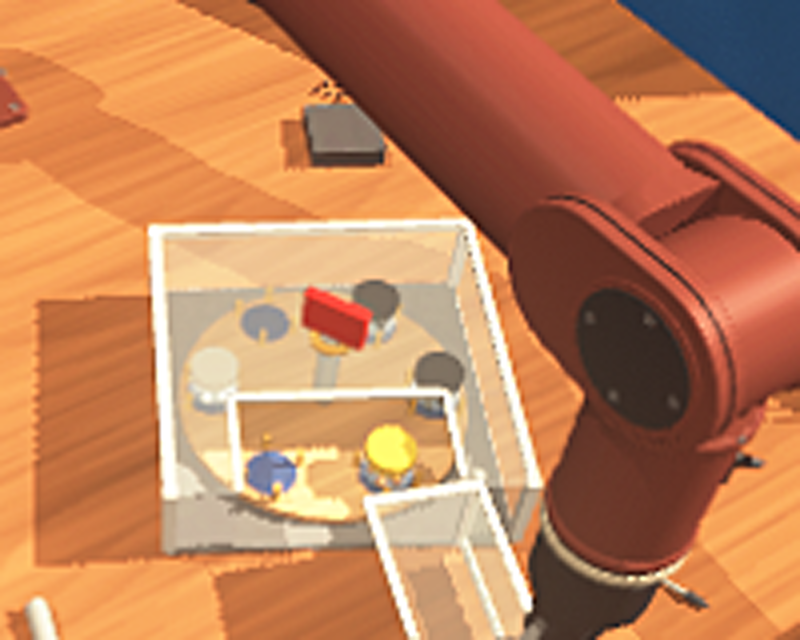

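The door is wide open, with yellow and an empty pocket in the window and the blacks at crop (437,372) and (375,300). I'll relax the grip on the post, then re-measure the knob.

```bash
sed -i 's/HI=np.array(\[.7592,.1824\])/HI=np.array([.7647,.1781])/; s/g=-2.155+th/g=-2.194+th/' m.py; python3 - <<'E'
from m import *
s=st(); manip.line_to(s["tcp_pos"],.05); st(); manip.ungrasp(); p=telemetry.read_state()["tcp_pos"]; manip.line_to([p[0],p[1],.22],.15)
manip.move_pose([.55,-.1,.3],att(0.45)[1]); st()
C=[cam("scene"),cam("top")]
a=C[1]["frame"][90:265,130:300];b=C[0]["frame"][140:270,255:385]
cv2.imwrite("pics/zoom2.png",np.hstack([cv2.resize(a,(389,400),interpolation=cv2.INTER_CUBIC),cv2.resize(b,(400,400),interpolation=cv2.INTER_CUBIC)])[:,:,::-1])
kn=[red(C[0],(314,180)),red(C[1],(197,185))]
print([len(k) for k in kn])
for s in(.1,.4,.8): print("knob",fit(C,kb,kn,[.59,.163,.128,s]))
r=cv2.minAreaRect(kn[1].astype(np.float32)); print(r)
# visible handle: 
for c in C:
    print(cv2.connectedComponentsWithStats(((c["frame"][...,0]>90)&(c["frame"][...,0]>2.4*c["frame"][...,1])&(c["frame"][...,0]>2.4*c["frame"][...,2])).astype(np.uint8))[3][:8].round(0).tolist(), proj(c,[[.913,.11,.126]]))
E
```

```text
t 11.5 tcp [0.9165 0.1111 0.1183] F [ 30.3512 -14.8297  -5.2326] gw 0.177 gf 32.2
t 11.8 tcp [0.9168 0.1112 0.1182] F [ 4.1699 -2.917   0.9466] gw 0.177 gf 31.7
t 14.9 tcp [ 0.5509 -0.0993  0.3003] F [ 0.3411  0.714  -1.1833] gw 1.002 gf 0.0
[157, 99]
knob (array([0.5891, 0.1644, 0.1252, 0.4571]), np.float64(1.4011132367491717))
knob (array([0.5891, 0.1644, 0.1252, 0.4571]), np.float64(1.401112254891131))
knob (array([0.5891, 0.1644, 0.1252, 0.4571]), np.float64(1.4011127731476893))
((195.77940368652344, 184.63235473632812), (21.43732452392578, 4.801959991455078), 59.03623962402344)
[[255.0, 191.0], [170.0, 18.0], [203.0, 26.0], [247.0, 46.0], [239.0, 66.0], [226.0, 69.0], [239.0, 71.0], [242.0, 105.0]] [[365.6738 265.0206]]
[[256.0, 192.0], [215.0, 69.0], [196.0, 185.0]] [[215.8183  68.2713]]
```

View pics/zoom2.png

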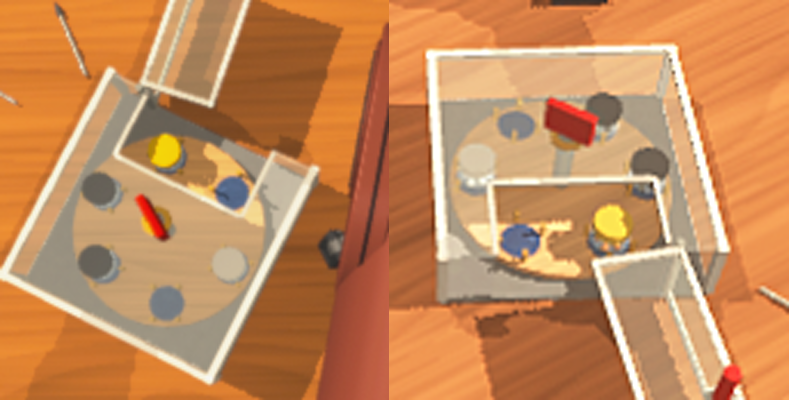

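The door stands open with its post at top pixel (215,69). The bar knob lies at about 0.5 rad. Next I grip it and turn the turntable -1.507 rad using joint 7 only.

```bash
cat >> m.py <<'E'
def turn(bar,dth,z=.128):
    M,e=att(bar); P=[.5895,.163]
    manip.move_pose([*P,.24],e); q0=telemetry.read_state()["joint_pos"]; manip.line_to([*P,z-.008],.12); manip.grasp(40); st()
    q=np.array(telemetry.read_state()["joint_pos"]); q[6]+=dth; manip.move_j(q); s=st(); print("yaw",s["tool_rot"])
    manip.ungrasp(); p=telemetry.read_state()["tcp_pos"]; manip.line_to([*P,.26],.2)
def zoom(C,name):
    a=C[1]["frame"][90:265,130:300];b=C[0]["frame"][140:270,255:385]
    cv2.imwrite("pics/"+name,np.hstack([cv2.resize(a,(389,400),interpolation=cv2.INTER_CUBIC),cv2.resize(b,(400,400),interpolation=cv2.INTER_CUBIC)])[:,:,::-1])
E
python3 - <<'E'
from m import *
turn(.51,-1.507); manip.move_pose([.55,-.15,.3],att(0)[1])
C=[cam("scene"),cam("top")]; zoom(C,"turn1.png")
kn=[red(C[0],(314,180)),red(C[1],(197,185))]
for s in(-1,-1.4,-.6): print("knob",fit(C,kb,kn,[.59,.163,.126,s]))
for P in ([*WIN,.062],[*WIN,.022]):
  for c in C: print(proj(c,P))
print("zoom px of lid centre:",(proj(C[1],[*WIN,.062])[0]-[130,90])*[389/170,400/175],(proj(C[0],[*WIN,.062])[0]-[255,140])*400/130+[389,0])
E
```

```text
t 17.9 tcp [0.59   0.1622 0.1202] F [ 2.8663 -3.0805  0.2185] gw 0.134 gf 41.6
t 19.2 tcp [0.5904 0.1634 0.1202] F [ 5.0915  2.8313 -2.8167] gw 0.14 gf 41.0
yaw [3.1396 0.0006 2.1456]
knob (array([ 0.5894,  0.1642,  0.1251, -0.9738]), np.float64(1.4069601989198193))
knob (array([ 0.5894,  0.1642,  0.1251, -0.9739]), np.float64(1.4069716974721171))
knob (array([ 0.5894,  0.1642,  0.1251, -0.9738]), np.float64(1.406961472611365))
[[315.2665 214.1219]]
[[216.1596 158.7355]]
[[313.9256 221.1929]]
[[218.072  161.6689]]
zoom px of lid centre: [197.1534 157.1096] [574.4354 228.0673]
```

View pics/turn1.png

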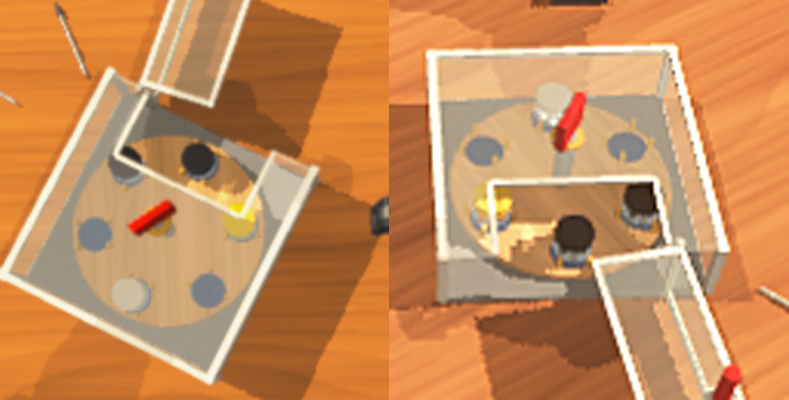

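The black lid sits in mid-window at zoom (199,160) and (575,232), against an expected (197,157) and (574,228). That is within a few millimetres. I'll triangulate the lid and pick.

```bash
cat >> m.py <<'E'
def lid(C,z=.062):
    # dark blob nearest the window point; returns fitted centre of lid disc (13 mm tall cylinder top part)
    ps=[]
    for c in C:
        u=proj(c,[*WIN,z-.006])[0]; m=(c["frame"].max(2)<75).astype(np.uint8)
        n,l,s,ce=cv2.connectedComponentsWithStats(m); ok=[i for i in range(1,n) if s[i,4]>25]
        i=min(ok,key=lambda i:np.hypot(*(ce[i]-u))); ys,xs=np.nonzero(l==i); print("blob",s[i],ce[i]); ps.append(np.c_[xs,ys].astype(float))
    cyl=lambda p:np.array([[p[0]+.021*np.cos(t),p[1]+.021*np.sin(t),p[2]-h] for t in a for h in(0,.013)])
    return fit(C,cyl,ps,[*WIN,z])
E
python3 - <<'E'
from m import *
C=[cam("scene"),cam("top")]; p,e=lid(C); print(p,e,WIN, rot(CY).T@(p[:2]-WIN))
E
```

```text
blob [309 210  13  12 119] [314.7731 215.563 ]
blob [210 153  14  14 143] [216.2448 159.2378]
[0.674  0.1194 0.0585] 0.7828030557937661 [0.6743 0.119 ] [ 0.0004 -0.0002]
```

```bash
cat >> m.py <<'E'
def pick(P):
    e=att(CY,0,-1)[1]; manip.move_pose([*P,.20],e); manip.line_to([*P,.042],.1); st(); manip.grasp(25); s=st()
    manip.line_to([*P,.20],.12); return s
def place(P,az=np.pi/2):
    best=min((q for s in(1,-1) if (q:=solver.ik([*P,.2],att(az,0,s)[1])) is not None),key=lambda q:np.abs(q-telemetry.read_state()["joint_pos"]).max())
    manip.move_j(best); e=telemetry.read_state()["tool_rot"]; st(); manip.line_to([*P,.08],.15); manip.line_to([*P,.028],.05); s=st()
    manip.ungrasp(); manip.line_to([*P,.2],.15); st()
E
python3 - <<'E'
from m import *
C=[cam("top")]; d=vision.silhouettes("top","mat")[0]["mask"]; ys,xs=np.nonzero(d)
def mb(p): return np.array([[*(rot(p[2])@[i*.09,j*.14]+p[:2]),z] for i in(-1,1) for j in(-1,1) for z in (0,.006)])
print("mat",fit(C,mb,[np.c_[xs,ys].astype(float)],[.4675,-.299,-.07]))
s=pick(WIN)
if s["grip_width"]>.3: 
    st(); place([.4675,-.355])
E
```

```text
mat (array([ 0.4015,  0.4326, -0.6512]), np.float64(32.88041881381516))
t 25.4 tcp [0.6747 0.1191 0.0427] F [ 0.3569 -0.4239  0.5039] gw 1.003 gf 0.0
t 25.8 tcp [0.6745 0.1191 0.0423] F [-0.7266  0.0874  2.7759] gw 0.488 gf 25.5
t 27.3 tcp [0.6739 0.1191 0.1991] F [ 0.545   0.0526 -0.4318] gw 0.486 gf 25.4
t 29.2 tcp [ 0.4689 -0.3537  0.1998] F [ 0.5283  0.4589 -1.1896] gw 0.484 gf 25.3
t 31.3 tcp [ 0.4677 -0.3552  0.0283] F [ 0.5032  0.4017 -0.6174] gw 0.483 gf 25.4
t 33.1 tcp [ 0.4671 -0.3546  0.1991] F [1.1072 0.4774 0.2531] gw 1.001 gf 0.0
```

```bash
python3 - <<'E'
from m import *
turn(-.995,-1.047); manip.move_pose([.5,-.08,.32],att(0)[1])
C=[cam("scene"),cam("top")]; zoom(C,"turn2.png")
p,e=lid(C); print(p,e,WIN, rot(CY).T@(p[:2]-WIN))
f=np.hstack([c["frame"][:,:400] for c in C]); cv2.imwrite("pics/mat1.png",f[:,:,::-1])
E
```

```text
t 36.9 tcp [0.5902 0.1635 0.1203] F [ 4.8961  2.4695 -0.7692] gw 0.136 gf 44.4
t 37.8 tcp [0.5913 0.1636 0.1203] F [ 9.346   1.3981 -6.9595] gw 0.136 gf 43.6
yaw [ 3.138  -0.0022  1.0997]
blob [308 210  13  13 113] [313.9027 215.6018]
blob [211 153  14  14 148] [217.0135 159.9122]
[0.6723 0.1175 0.0577] 0.7804072212993255 [0.6743 0.119 ] [0.0011 0.0023]
```

View pics/turn2.png

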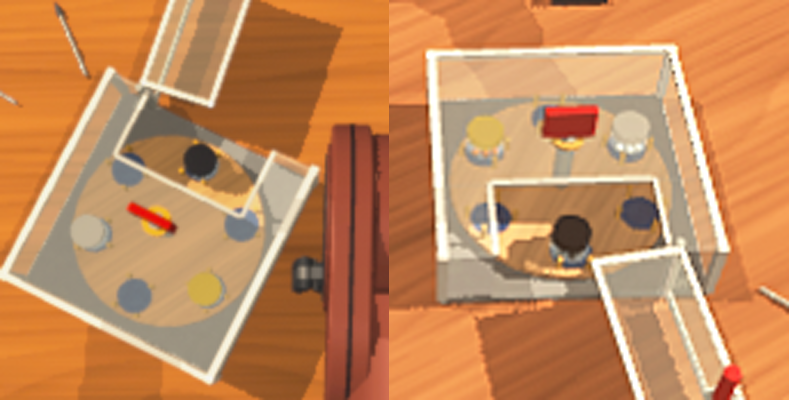

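View pics/mat1.png

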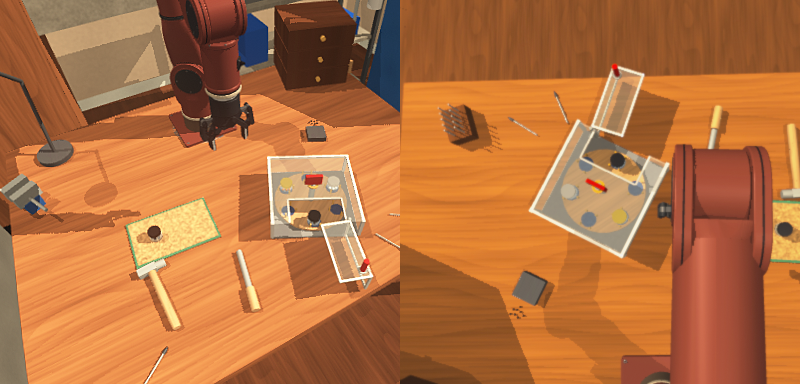

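Turn2 shows the second black lid mid-window at (200,160), about 2 mm off. Mat1 shows the first jar upright on the mat at scene (154,232).

```bash
python3 - <<'E'
from m import *
s=pick(np.array([.6733,.1182]))
if s["grip_width"]>.3: st(); place([.4685,-.235])
p,e=door(1.75,0,1); manip.move_pose([.7,-.0,.32],e); st()
C=[cam("scene"),cam("top")]
a_=C[1]["frame"][60:260,180:440];b=C[0]["frame"][150:300,110:380]
cv2.imwrite("pics/end1.png",np.vstack([cv2.resize(a_,(390,300)),cv2.resize(b,(540,300))[:,:390*0+540][:,:390] if 0 else cv2.resize(b,(390,217))])[:,:,::-1])
for n in("scene","top"):
    for d in vision.silhouettes(n,"door_handle")[:2]: print(n,d["p"],d["uv"])
ha=[]
for c in C:
    u=proj(c,[.913,.11,.126])[0]; h=red(c,u,16); ha.append(h); print(len(h),u,h.mean(0) if len(h) else 0)
if all(len(h)>15 for h in ha): print("handle",fit(C,hc,ha,[.913,.11,.126]))
E
```

```text
t 44.2 tcp [0.6737 0.1182 0.0426] F [0.3226 0.2611 0.1626] gw 0.999 gf 0.0
t 44.7 tcp [0.6734 0.1182 0.0423] F [-0.4833 -0.5269  1.7826] gw 0.486 gf 25.3
t 46.1 tcp [0.6729 0.1183 0.1991] F [-1.1733 -0.0259 -1.1021] gw 0.485 gf 25.4
t 47.6 tcp [ 0.4695 -0.234   0.2001] F [-0.7386  0.1228 -1.2707] gw 0.478 gf 25.4
t 49.8 tcp [ 0.4687 -0.2351  0.0283] F [-0.28   -0.7868 -0.148 ] gw 0.484 gf 25.4
t 51.6 tcp [ 0.4681 -0.2347  0.1992] F [0.9106 0.0137 0.6617] gw 1.0 gf 0.0
t 52.9 tcp [ 0.6996 -0.0015  0.3196] F [-0.0232  0.0178 -0.6291] gw 0.996 gf 0.0
scene 0.78 [346.3, 255.5]
scene 0.16 [161.1, 285.3]
top 0.67 [395.7, 169.2]
70 [365.6738 265.0206] [364.4857 264.8   ]
0 [215.8183  68.2713] 0
```

View pics/end1.png

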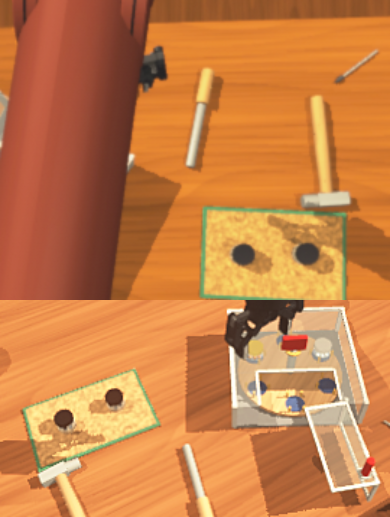

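Both jars stand well inside the mat, at end1 (243,254) and (307,254). The post is at scene (364,265), where I left it. Now to shut the door.

```bash
python3 - <<'E'
from m import *
p,e=door(1.78,0,1); manip.move_pose([p[0],p[1],.22],e); manip.line_to(p,.1); manip.grasp(30); s=st()
if s["grip_width"]>.1:
    for th in [*np.arange(1.69,0.01,-.0875),0,-.01]:
        p,e=door(th,0,1); manip.line_to(p,.12,e); s=telemetry.read_state(); print(round(th,2),s["force"].round(1),s["tcp_pos"])
        if np.linalg.norm(s["force"])>40: print("STOP");break
st()
E
```

```text
t 55.9 tcp [0.9167 0.1113 0.1181] F [ 0.4624 -0.2746  0.4329] gw 0.175 gf 29.3
1.69 [-1.2  2.4  0.4] [0.9096 0.0979 0.1181]
1.6 [-3.6  1.2  1.1] [0.9018 0.086  0.1181]
1.52 [-4.5  2.7  1.5] [0.8932 0.0744 0.1181]
1.43 [-3.4  4.3  1.8] [0.8836 0.064  0.1181]
1.34 [-3.9  4.   1. ] [0.873  0.0542 0.1181]
1.25 [-3.   5.6  1.4] [0.8617 0.0455 0.1181]
1.17 [-2.8  5.7  2.5] [0.8497 0.038  0.1181]
1.08 [-3.4  6.5  2.6] [0.8369 0.0315 0.1181]
0.99 [-2.6  8.2  1.7] [0.8238 0.0261 0.1181]
0.9 [-1.6  7.8  2.4] [0.8101 0.0219 0.1181]
0.82 [-1.6  8.9  1.9] [0.7961 0.019  0.1181]
0.73 [0.  9.4 0.3] [0.782  0.0174 0.118 ]
0.64 [ 1.1 11.8 -0.2] [0.7676 0.0172 0.118 ]
0.55 [ 2.4 13.  -0.2] [0.7534 0.0183 0.118 ]
0.47 [ 3.1 13.9 -1.9] [0.7391 0.0208 0.118 ]
0.38 [ 4.1 16.6 -2.2] [0.7253 0.0245 0.1181]
0.29 [ 6.7 16.7 -3.8] [0.7119 0.0294 0.1181]
0.2 [ 9.1 20.6 -5.2] [0.6989 0.0357 0.1182]
0.12 [13.5 23.  -8.4] [0.6866 0.0431 0.1182]
0.03 [ 54.   11.  -23.1] [0.6834 0.0455 0.1213]
STOP
t 61.4 tcp [0.6834 0.0455 0.1213] F [ 53.9526  10.9619 -23.1463] gw 0.131 gf 38.8
```

```bash
python3 - <<'E'
from m import *
s=telemetry.read_state(); manip.line_to(s["tcp_pos"],.05); st()
C=[cam("scene"),cam("top")]; zoom(C,"stuck.png")
E
```

```text
t 61.9 tcp [0.6875 0.0462 0.1227] F [16.3652  2.7881 -4.0709] gw 0.002 gf 8.3
```

View pics/stuck.png

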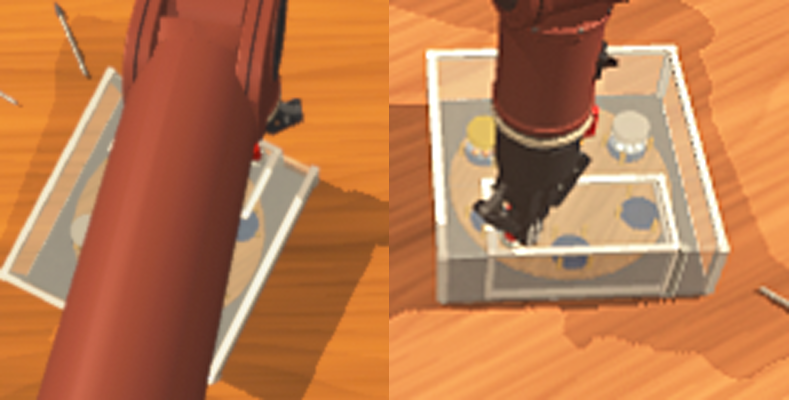

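The door looks nearly shut, but the fingers have slipped off the post. I'll lift straight up and look.

```bash
python3 - <<'E'
from m import *
p=telemetry.read_state()["tcp_pos"]; manip.line_to([p[0]+.004,p[1],p[2]],.03); st(); manip.line_to([p[0]+.004,p[1],.25],.1); manip.ungrasp()
manip.move_pose([.52,-.12,.36],att(0.13)[1]); st()
C=[cam("scene"),cam("top")]; zoom(C,"after.png")
ha=[red(C[0],(296,211),12),red(C[1],(240,155),12)]; print([len(h) for h in ha]); print("handle",fit(C,hc,ha,[.668,.044,.126]))
E
```

```text
t 62.4 tcp [0.6913 0.0457 0.1225] F [0.5656 0.4609 0.1579] gw -0.001 gf 0.0
t 65.6 tcp [ 0.5207 -0.1184  0.3596] F [ 0.1156  1.1956 -0.1197] gw 1.005 gf 0.0
[52, 33]
handle (array([0.6676, 0.0441, 0.1241]), np.float64(0.9686744355926917))
```

View pics/after.png

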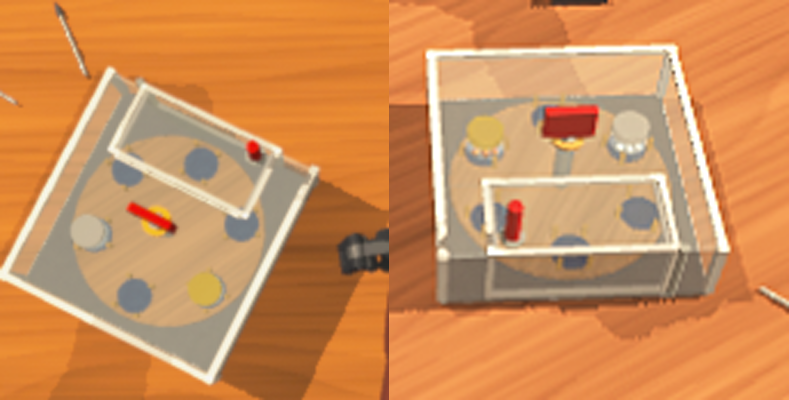

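The post is back at its starting place, (.6676,.0441) against (.668,.0443). I'll give it one gentle shut-fingered nudge to be sure, then check the mat.

```bash
python3 - <<'E'
from m import *
t=np.array([.826,-.564]); H=np.array([.6676,.0441]); e=att(-.6)[1]
manip.grasp(20); P=H+.04*t; manip.move_pose([*P,.24],e); manip.line_to([*P,.118],.1); f0=telemetry.read_state()["force"]
for d in np.arange(.038,.008,-.0015):
    manip.line_to([*(H+d*t),.118],.05); s=telemetry.read_state(); f=(s["force"]-f0)[:2]@t
    if f>7: break
print("d",d,"f",f); st()
manip.line_to([*P,.118],.05); manip.line_to([*P,.25],.15); manip.move_pose([.52,.0,.36],att(0.13)[1]); manip.ungrasp()
manip.move_pose([.15054,.63191,.2415],[-3.1401,0,2.9077]); st()
C=[cam("scene"),cam("top")]; ha=[red(C[0],(296,211),12),red(C[1],(240,155),12)]; print("handle",fit(C,hc,ha,[.668,.044,.126]))
cv2.imwrite("pics/final.png",np.vstack([cv2.resize(C[1]["frame"][90:310,100:440],(510,330)),cv2.resize(C[0]["frame"][110:270,110:380],(435,258))[:, :435] if 0 else cv2.resize(C[0]["frame"][110:270,110:380],(510,270))])[:,:,::-1])
E
```

```text
d 0.018499999999999982 f 9.279072838759458
t 72.4 tcp [0.6843 0.0325 0.1183] F [ 8.9563 -3.8953 -5.1563] gw -0.001 gf 4.9
t 78.2 tcp [0.1518 0.6316 0.2419] F [ 0.6409 -0.0884 -0.2751] gw 1.002 gf 0.0
handle (array([0.668 , 0.0443, 0.1247]), np.float64(0.9262143894983105))
```

View pics/final.png

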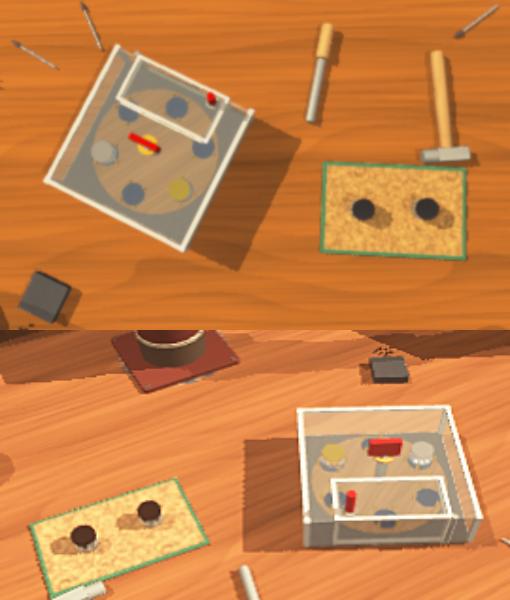

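The post's image now matches the first one exactly (same fit), so the door is shut. Both black jars stand on the mat at (363,210) and (427,209), white and yellow are in their pockets, and the bystanders have not moved.

```bash
python3 -c "
from bench import ticket; print(ticket.close_job())"
```

```text
the job is handed in; nothing more can be done
None
```

I handed the job in after about 78 s: both black-lidded jars stand upright on the mat and the door is shut, though the gripper slipped off the post near the end of closing, so I finished with a gentle push. The white and yellow jars are in their pockets, and the hammer, steel block and mandrel look unmoved.

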